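Empty the bar-blank hopper into the catch tray

TASK

Set the blue tray flat on the bench with its rim slid in under the lip of the green hopper's chute, and lift the red-headed retaining clip up out of the gate bar and lay it on the bench clear of the tray. Then draw the slide gate out by its black handle until it meets its end stop, so that all three aluminium blanks run down into the tray. Leave everything else on the bench as it stands.

Things in the scene. Friction and masses are not known exactly. Their poses are not given: they have to be found in the camera images.
- hopper: Green bench hopper, fixed, 310 mm high; origin on the bench under its column. x (level) points from the chute lip to the rear, y along the gate's draw, z up. Chute 112 mm wide in y (100 inside), column 104; column x -23 to 48; funnel above z 252 spans x -70 to 48; foot x -58 to 68, y -70 to 70, 8 high. The chute falls to the front at 24 degrees, its side walls 33 mm above its floor
- bracket (a point): Middle of the stop bracket that the gate bar passes through, on the hopper's +y side, at hopper x 0, y 146, z 155 mm, axes as the hopper's. It measures 74 (x) by 10 (y) by 44 mm (z) and is carried by two level rails beside the bar (x 31 to 37 and -37 to -31, z 142 to 168, from the hopper wall to the bracket)
- chute_lip (a point): Middle of the front edge of the chute floor, at hopper x = -95, y = 0, z = 70 mm; the floor is 4 mm thick, so a thing up to 60 mm high passes under it. Axes as the hopper's
- gate (a joint): Slide gate: a steel plate that closes the column at z = 155 mm, with a flat bar 16 mm wide and 8 mm thick leaving the hopper in +y. 0 is shut, 0.098 m fully drawn against its end stop; slides along the hopper's +y with about 4 N of friction (more under the blanks) and stays where it is left. The clip, while in place, blocks it after about 2 mm
- gate_handle (a point): Middle of the gate's upright black round handle, 23 mm in diameter, standing from z = 163 to 212 mm on the end of the bar (its top 13 mm flares to 28 mm). Shut, it stands at hopper x = 0, y = 198 mm; it moves with the gate
- clip_head (a point): Middle of the clip's red head, a block 20 (x) by 10 (y) by 31 mm high, 63.5 mm above the leg tips. The loose brass clip below (60 g, 54 mm wide in x, 7 thick, 78 high with head) forks into two 34 mm legs astride the gate bar, in a groove beside the bracket. In place: hopper x 0, y 136, z 189 mm, upright, axes as the hopper's. Free when lifted straight up 40 mm
- clip: The whole retaining clip; origin midway between the tips of its legs, axes as for the head
- tray_centre (a point): Middle of the loose blue catch tray, half-way up (26 mm above its underside): open box 150 mm (x) by 130 mm (y) by 52 mm high, walls 9 mm thick and straight, floor 9 mm; 0.25 to 0.5 kg. It stands to the left or the right of the hopper at the start and may be held by a wall
- tray: The same tray; origin at the middle of its underside
- torch: Blue torch standing on end, 42 mm in diameter, 111 mm high, loose bystander close to the place of the tray on one side; origin at the middle of its base
- spanner: Steel spanner lying flat, 154 mm long (its y) by 30 mm by 6 mm, loose bystander on the other side of the tray's place; origin at its middle
- carton: Pale blue carton, 121 x 120 x 50 mm, loose bystander, on the side of the hopper where the tray is not; origin at the middle of its base
- pliers: Red-handled pliers lying flat, 49 x 149 x 13 mm (long in y), loose bystander; origin at the middle of the underside
- multimeter: Green and black multimeter lying flat, 138 x 68 x 42 mm, loose bystander; origin at the middle of the underside
- screwdriver: Red screwdriver lying flat, 31 x 207 x 28 mm (long in y), loose bystander; origin at the middle of the underside
- blank0: Aluminium bar blank 1 of 3, 32 mm in diameter, 75 mm long (its y), 0.1 to 0.2 kg, origin at its middle; smooth; lies across the hopper's column above the gate (lowest)
- blank1: Aluminium bar blank 2 of 3, 32 mm in diameter, 75 mm long (its y), 0.1 to 0.2 kg, origin at its middle; smooth; lies across the hopper's column above the gate (middle)
- blank2: Aluminium bar blank 3 of 3, 32 mm in diameter, 75 mm long (its y), 0.1 to 0.2 kg, origin at its middle; smooth; lies across the hopper's column above the gate (top)

How it is judged:
On the way, in this order (a step that is already met when the one before it is completed fails the run):
1. the tray stands flat on the bench under the chute's lip and the clip is out of the gate bar and down on the bench (x of chute_lip in the frame of tray_centre between -0.07 and 0.07 m and y of chute_lip in the frame of tray_centre between -0.045 and 0.045 m and height (world z) of tray_centre below 0.0335 m and angle between tray_centre's own z axis and vertical below 0.12 rad and height (world z) of clip_head below 0.1 m and not (x of clip_head in the frame of tray_centre between -0.078 and 0.078 m and y of clip_head in the frame of tray_centre between -0.068 and 0.068 m)), for 0.2 s.
2. the gate is drawn to its end stop (value of joint gate above 0.094 m), for 0.2 s.
At the end, for the whole second after the job is handed in: Gate within 4 mm of its end stop; all three blanks at rest inside the tray; tray flat on the bench, the middle of the lip above it (within 70 mm along, 45 mm across from its middle); clip at rest down on the bench (head below 100 mm), outside the tray (all of step 1 and value of joint gate above 0.094 m and x of blank0 in the frame of tray_centre between -0.07 and 0.07 m and y of blank0 in the frame of tray_centre between -0.06 and 0.06 m and z of each of blank0, blank1, blank2 in the frame of tray_centre below 0.045 m and linear speed of each of blank0, blank1, blank2, tray, clip below 0.05 m/s and x of blank1 in the frame of tray_centre between -0.07 and 0.07 m and y of blank1 in the frame of tray_centre between -0.06 and 0.06 m and x of blank2 in the frame of tray_centre between -0.07 and 0.07 m and y of blank2 in the frame of tray_centre between -0.06 and 0.06 m); the robot touches nothing.
It fails at once if a bystander (torch, spanner, carton, pliers, multimeter, screwdriver) is pushed more than 25 mm from its place (distance of any of torch, spanner, carton, pliers, multimeter, screwdriver from where it was at the start of the episode above 0.025 m).
It fails at once if the torch is knocked over (angle between torch's own z axis and vertical above 0.5 rad).
It also fails if it takes over 72 s, if anything falls off the work surface, if the arm or the gripper's body presses on something with over 40 N, if the wrist force passes 120 N, or if a joint passes its speed limit or range.

ROBOT

A 6-joint arm with a two-finger parallel gripper is mounted at the origin on a cart in front of the work surface, level with it; the furniture and walls round the work are solid. World frame = base frame: x ahead of the robot, y to its left, z up, the work surface at z = 0. Lengths are in m, angles in rad, forces in N, time in s.
With the tool pointing down it reaches from about 0.25 to 0.85 m from the base axis. Payload 12.5 kg.
Tool frame: the origin (TCP) lies at the very end of the fingers, on their centre line; the grasp point (between the pads) lies 19 mm behind it (r.grip_point_offset is the y of the grasp point in the tool frame, in m); y points along the fingers, x is the direction in which the jaws open and shut, and the axes are right-handed (so a half turn about y gives the same grasp; the last joint's range is limited). The gripper opens to 93 mm and grips with 3 to 60 N. Pads are 15 mm wide; open, the fingers measure 128 mm over their backs; the gripper's body (75 mm by 188 mm) begins 65 mm behind the grasp point.
Start: joints at [-1.2, 0.351, 1.652, -0, 1.139, -0.085], TCP at [0.242, -0.494, 0.183] pointing down, gripper open.
Joint ranges: [-2.75, 2.75], [-0.79, 2.1], [0.01, 2.65], [-1.57, 4.71], [0.07, 3.14], [-2.87, 2.87]. Speed limits (rad/s): [2.22, 2.22, 2.79, 3.14, 3.14, 3.14].

INTERFACE

Orientations are given as a rotation vector (axis times angle).
In Python, from cell import sense, imaging, r gives the robot as it stands.
- The arm moves only by the tool apply_moves, never from a script. Its argument "series" is a list of rows, each a list of 3 entries, a list of its own where there are three numbers: the gripper command: -1 is fully open, 1 is shut, values between are in proportion, then the shift along the tool's x, y, z in mm, then the turn about the tool's y in units of 6 degrees (1.0 is 6 degrees). In form: [[gripper, [dx, dy, dz], roll], ...]. A call has 1 to 10 rows; each row is the pose to reach, as a shift and turn from the pose commanded when the call began, along the tool's axes at that moment; what a row does not reach only later rows make up. A row lasts 1/12 s, in which the tool goes at most 41.7 mm and 7.16 degrees, less where a joint would pass 70% of its speed; a pose out of reach is approached as far as the arm can. A call with a gripper value outside its range is refused whole. The fingers move at their own pace and stop on an object; "squeeze" is the grip in N (left out, the last holds). Time passes only in rows, so rows that repeat a pose let the fingers close. It gives the time, the measured TCP pose, the force and the opening at its end, in the units of the state.
- sense(): the state, without advancing time (a new reading comes with each control period).
- imaging.grab_frame(name): name is "scene" or "top" or "wrist"; returns (picture, depth): 480x640x3 uint8, red, green, blue; 480x640 float32, m along the optical axis (not along the pixel's ray), 0 where there is no reading.
- imaging.get_calibration(name): a dict with "fx", "fy", "cx", "cy" (pixels), "k1" (the pictures are not rectified: a ray, as slopes to the right and down, at radius r is drawn at 1 + k1 r^2 times it, then the intrinsics apply), "T" (4x4, takes a point from camera to world coordinates). Camera axes: x right, y down, z forward; pixel columns grow to the right and rows downward; lengths in m; the calibration is good to about 2 mm. A picture is of the moment at which its call begins: read the wrist's pose just before it. get_calibration takes no time and is no camera call; for the wrist camera it gives the pose at the moment of the call.
- r.job_done(): hands the job in, once; it reports no verdict.
Trained networks look in the newest picture that a camera, given by its name, has taken for a name from the list of things; names that differ only in an ending like _2 or _b are one class to them, and where a whole thing is asked for, a point or a joint stands for the part that bears it (a point fixed in the world has none). Each returns a list of dicts, best first, with "p" (0 to 1); they miss things now and then, are a little off and sometimes report something else, mostly with a low value. They report only what shows in the picture. A call takes as long as a camera call.
- imaging.recognise(name, camera): "rect" ([left, top, right, bottom] in pixels, round what is visible of it).
- imaging.trace(name, camera): "pixels" (480x640 bool, what is visible of it) and "rect" ([left, top, right, bottom] in pixels, round what is visible of it).
- imaging.mark_of(name, camera): "location" ([column, row] in pixels: a listed point, or the origin of a listed thing).
The state is a dict: "time_s": time; "joint_pos": joint angles; "qvel": joint speeds; "joint_torque": joint torques, N m; "tool_pos": TCP position; "ee_rot": TCP orientation; "contact_force": force on the tool from outside, world axes, zero at the start; "torque": the same for the moment, N m; "opening": finger opening in m.
Only numpy, scipy, OpenCV 4.12 (cv2) and the standard library are available. Lean on these libraries where they do the work, as an engineer would, in place of code of your own. Each camera call takes 0.05 s, during which the arm holds its last target.

## Working session

There is one attempt and no reset: what is moved stays moved. The work goes in short steps, Python scripts to look and compute and a tool call to move; the robot and the scene stay as the last step left them, time stands still between calls to the robot, and variables do not carry over. Pictures are saved under pics/ and viewed, and the job is handed in when it is done.

Besides the shell and the picture viewer there is one more tool, called after "Emit:" in YAML: its name, and indented under it one key for each argument. apply_moves: Moves the arm, as the interface text tells. Its arguments: {"type":"object","properties":{"series":{"type":"array"},"squeeze":{"type":"number"}},"required":["series"]}

```bash
ls; mkdir -p pics; python3 - <<'E'
from cell import sense, imaging, r
import cv2
print(sense())
for c in ["scene","top","wrist"]:
    p,d=imaging.grab_frame(c); cv2.imwrite(f"pics/{c}0.png",p[:,:,::-1]); k=imaging.get_calibration(c); print(c,k)
E
```

```text
pics
{'time_s': 0.0, 'joint_pos': array([-1.19960304e+00,  3.51280814e-01,  1.65240622e+00, -2.46464185e-05,
        1.13910106e+00, -8.45635159e-02]), 'qvel': array([-2.96224521e-05,  1.63605854e-03, -3.52654973e-04, -1.35017866e-03,
        1.13131438e-03, -8.20197639e-04]), 'joint_torque': array([ 1.35597031e-05, -4.97324431e+01, -2.85257685e+01,  6.99695991e-02,
        2.57319695e-02, -1.29028253e-04]), 'tool_pos': array([ 0.24197383, -0.49348657,  0.18248383]), 'ee_rot': array([-1.39028479,  0.86798448, -0.86639333]), 'contact_force': array([ 0.0729866 ,  0.00866859, -0.22176917]), 'torque': array([-0.03018906, -0.00479162,  0.09639904]), 'opening': 0.09302198518283139}
scene {'fx': 616.2415560159252, 'fy': 616.2415560159252, 'cx': 327.5358898665543, 'cy': 235.62475095398028, 'k1': 0.03223091101555742, 'T': array([[ 7.51400898e-01, -2.84993387e-01,  5.95126424e-01,
        -4.90675493e-01],
       [-6.59845721e-01, -3.23769380e-01,  6.78068590e-01,
        -1.09471938e+00],
       [-5.61351165e-04, -9.02192972e-01, -4.31332270e-01,
         8.99117223e-01],
       [ 0.00000000e
[... 334 characters left out ...]
 -2.62807865e-02,
         1.14394885e-01],
       [ 2.58292966e-02, -1.90853732e-01, -9.81278605e-01,
         1.46695549e+00],
       [ 0.00000000e+00,  0.00000000e+00,  0.00000000e+00,
         1.00000000e+00]])}
wrist {'fx': 363.85112724506945, 'fy': 363.85112724506945, 'cx': 312.2164534570242, 'cy': 239.14609530583357, 'k1': 0.013875104709342894, 'T': array([[ 4.40345780e-01, -8.70433121e-01, -2.20094923e-01,
         3.02629082e-01],
       [-8.97828091e-01, -4.27062451e-01, -1.07342360e-01,
        -4.64338316e-01],
       [-5.59932068e-04,  2.44875159e-01, -9.69554456e-01,
         3.85254764e-01],
       [ 0.00000000e+00,  0.00000000e+00,  0.00000000e+00,
         1.00000000e+00]])}
```

View pics/scene0.png

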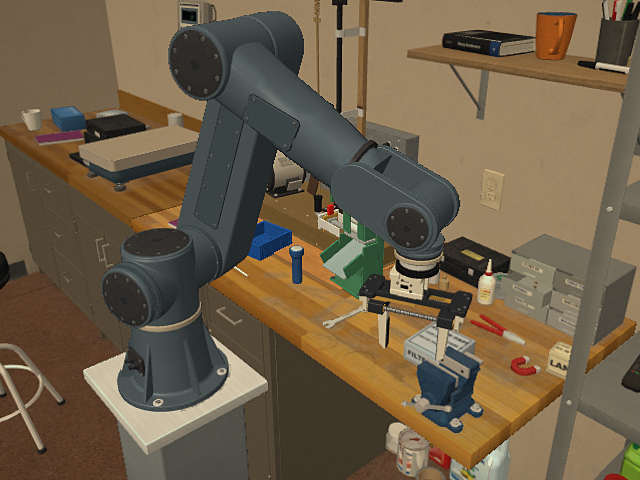

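View pics/top0.png

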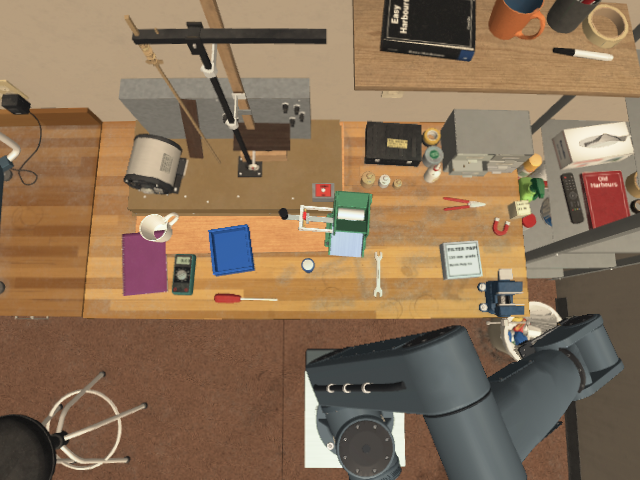

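View pics/wrist0.png

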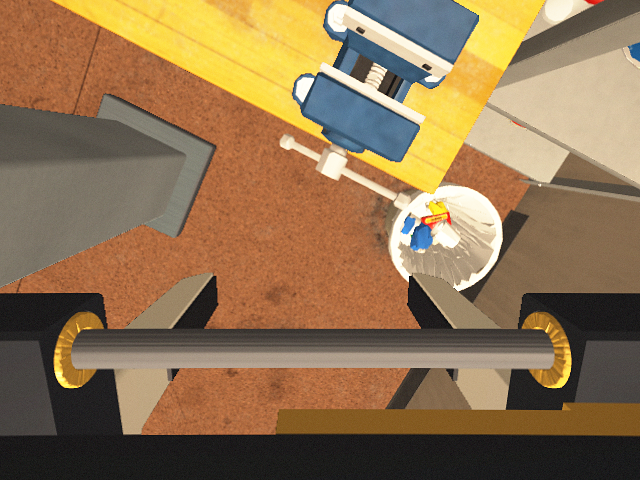

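```bash
cat > h.py <<'E'
from cell import sense, imaging, r
import cv2, numpy as np
from scipy.spatial.transform import Rotation as R
def K(k): return np.array([[k['fx'],0,k['cx']],[0,k['fy'],k['cy']],[0,0,1.]])
def rays(k,px):
    return cv2.undistortPoints(np.array(px,float).reshape(-1,1,2),K(k),np.array([k['k1'],0,0,0.])).reshape(-1,2)
def lift(k,px,z=None,d=None):
    n=rays(k,px); v=np.c_[n,np.ones(len(n))]; T=k['T']
    if d is not None: return (v*np.array(d)[:,None])@T[:3,:3].T+T[:3,3]
    w=v@T[:3,:3].T; s=(z-T[2,3])/w[:,2]; return T[:3,3]+w*s[:,None]
def proj(k,P):
    T=np.linalg.inv(k['T']); P=np.atleast_2d(P)
    c,_=cv2.projectPoints(P@T[:3,:3].T+T[:3,3],np.zeros(3),np.zeros(3),K(k),np.array([k['k1'],0,0,0.]))
    return c.reshape(-1,2)
def cloud(k,d):
    vv,uu=np.mgrid[0:480,0:640]; px=np.c_[uu.ravel(),vv.ravel()]
    P=lift(k,px,d=d.ravel()).reshape(480,640,3); P[d==0]=np.nan; return P
E
python3 - <<'E'
from h import *
np.set_printoptions(precision=3,suppress=True)
p,d=imaging.grab_frame("top"); k=imaging.get_calibration("top"); P=cloud(k,d)
np.save("P0.npy",P)
big=cv2.resize(p[170:320,140:520],None,fx=2.1,fy=2.1,interpolation=cv2.INTER_CUBIC); cv2.imwrite("pics/topz.png",big[:,:,::-1])
for n in ["hopper","tray","torch","spanner","carton","pliers","multimeter","screwdriver","clip","gate_handle","clip_head"]:
    t=imaging.trace(n,"top"); 
    if not t: print(n,None); continue
    m=t[0]['pixels']&np.isfinite(P[:,:,0]); q=P[m]
    print(n,round(t[0]['p'],2),t[0]['rect'],np.percentile(q,2,axis=0),np.percentile(q,98,axis=0),np.median(q,axis=0))
for n in ["hopper","chute_lip","gate_handle","clip_head","tray_centre","torch","bracket"]:
    t=imaging.mark_of(n,"top"); 
    print(n,[(x['location'],round(x['p'],2)) for x in t[:2]])
print(sense()['time_s'])
E
```

```text
hopper 0.88 [280.7, 191.1, 377.0, 261.6] [ 0.517 -0.026  0.005] [0.654 0.215 0.312] [0.583 0.045 0.168]
tray 0.73 [207.7, 224.7, 254.1, 278.7] [0.461 0.335 0.003] [0.61  0.467 0.056] [0.54  0.408 0.011]
torch 0.45 [300.1, 259.8, 315.8, 270.8] [0.458 0.13  0.104] [0.495 0.165 0.117] [0.477 0.146 0.11 ]
spanner 0.49 [372.6, 255.2, 379.4, 294.3] [ 0.402 -0.094 -0.003] [ 0.526 -0.077  0.012] [ 0.486 -0.085  0.005]
carton 0.74 [440.9, 240.4, 480.3, 280.0] [ 0.441 -0.42  -0.   ] [ 0.563 -0.3    0.056] [ 0.5   -0.355  0.049]
pliers 0.46 [446.5, 199.4, 485.7, 214.4] [ 0.683 -0.459  0.001] [ 0.724 -0.328  0.018] [ 0.702 -0.393  0.011]
multimeter 0.68 [172.6, 254.9, 199.4, 298.1] [0.395 0.527 0.007] [0.523 0.589 0.042] [0.457 0.555 0.03 ]
screwdriver 0.79 [216.0, 292.2, 275.5, 303.5] [0.367 0.264 0.012] [0.393 0.451 0.033] [0.379 0.404 0.023]
clip 0.46 [305.2, 209.7, 304.1, 226.0] [0.591 0.153 0.169] [0.636 0.163 0.206] [0.609 0.157 0.192]
gate_handle 0.89 [276.8, 205.5, 335.0, 221.8] [0.604 0.075 0.021] [0.669 0.23  0.215] [0.615 0.182 0.161]
clip_head 0.48 [302.7, 216.6, 308.8, 218.8] [0.608 0.156 0.201] [0.611 0.159 0.201] [0.608 0.156 0.201]
hopper [([346.1, 228.6], 0.56), ([306.9, 218.5], 0.48)]
chute_lip [([345.5, 256.4], 0.57)]
gate_handle [([280.0, 215.4], 0.55), ([463.8, 205.1], 0.31)]
clip_head [([303.6, 214.1], 0.55), ([303.8, 217.7], 0.24)]
tray_centre [([228.9, 251.9], 0.71)]
torch [([305.8, 269.7], 0.49)]
bracket [([301.7, 217.2], 0.95)]
1.1
```

View pics/topz.png

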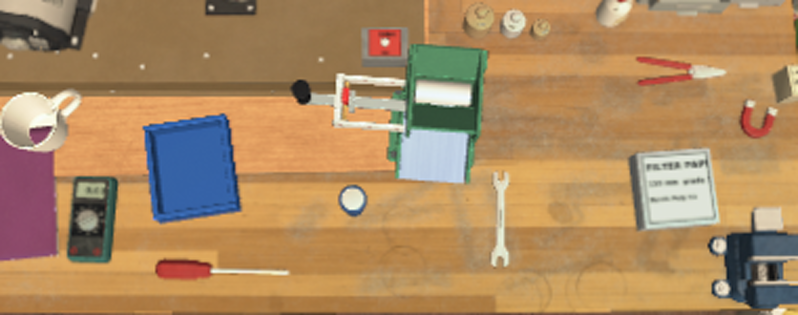

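```bash
python3 - <<'E'
from h import *
np.set_printoptions(precision=4,suppress=True)
P=np.load("P0.npy"); X,Y,Z=P[...,0],P[...,1],P[...,2]
def box(n,m):
    q=P[m]; rc=cv2.minAreaRect((q[:,:2]*1000).astype(np.float32)); print(n,m.sum(),rc,q[:,2].mean()); return q
reg=(X>0.4)&(X<0.75)&(Y>-0.1)&(Y<0.3)
box("funnel",reg&(Z>0.295)&(Z<0.33)&(Y<0.15))
q=box("handle",reg&(Z>0.205)&(Z<0.225)&(Y>0.19)&(Y<0.26)); print(q.mean(0))
box("bracket/rails",reg&(Z>0.16)&(Z<0.183)&(Y>0.1)&(Y<0.2))
q=box("clip",reg&(Z>0.19)&(Z<0.215)&(Y>0.1)&(Y<0.2)); print(q)
box("tray rim",(X>0.42)&(X<0.66)&(Y>0.31)&(Y<0.5)&(Z>0.042)&(Z<0.062))
q=box("torch",reg&(Z>0.1)&(Z<0.125)&(Y>0.1)&(Y<0.18)&(X<0.52)); print(q.mean(0))
box("chute",reg&(Z>0.05)&(Z<0.09)&(Y>-0.05)&(Y<0.11)&(X>0.47))
box("spanner",(X>0.38)&(X<0.56)&(Y>-0.12)&(Y<-0.05)&(Z>0.003)&(Z<0.02))
# tall things near
m=(X>0.5)&(X<0.85)&(Y>0.12)&(Y<0.45)
for xb in np.arange(0.5,0.85,0.03):
    print(round(xb,2),[round(float(np.nanmax(np.where(m&(X>=xb)&(X<xb+.03)&(Y>=yb)&(Y<yb+.03),Z,-1))),2) for yb in np.arange(0.12,0.45,0.03)])
# bench front
for u in (260,330,360): print(u,[(v,P[v,u]) for v in (308,314,318,322)])
E
```

```text
funnel 553 ((596.4376220703125, 23.309921264648438), (103.08460235595703, 116.89806365966797), 85.43683624267578) 0.3065682423720391
handle 70 ((620.0170288085938, 219.4918212890625), (24.142881393432617, 26.632102966308594), 2.4800825119018555) 0.21157696820731026
[0.6201 0.2194 0.2116]
bracket/rails 273 ((613.2650146484375, 148.54063415527344), (91.6161117553711, 76.605712890625), 89.8373794555664) 0.16910491020530186
clip 24 ((616.0455322265625, 157.7914581298828), (8.926815032958984, 19.489572525024414), 89.92230224609375) 0.2028195169301823
[[0.6258 0.1564 0.203 ]
 [0.6223 0.1593 0.2047]
 [0.6226 0.1564 0.2033]
 [0.6226 0.1534 0.2036]
 [0.619  0.1593 0.2055]
 [0.619  0.1563 0.2057]
 [0.6194 0.1534 0.2039]
 [0.6156 0.1592 0.2072]
 [0.616  0.1563 0.2056]
 [0.6164 0.1534 0.2041]
 [0.6134 0.1623 0.2035]
 [0.6152 0.1596 0.1963]
 [0.6135 0.1564 0.2034]
 [0.6133 0.1534 0.2041]
 [0.6102 0.1622 0.2044]
 [0.6098 0.1592 0.2062]
 [0.611  0.1564 0.2012]
 [0.6101 0.1533 0.2047]
 [0.6077 0.1623 0.2021]
 [0.6079 0.1593 0.2014]
 [0.6079 0.1564 0.2014]
 [0.6075 0.1534 0.2031]
 [0.6066 0.1596 0.19
[... 1328 characters left out ...]
 0.08, 0.07, 0.08, -1.0]
0.8 [0.77, 0.77, 0.77, 0.77, 0.77, 0.77, 0.78, 0.78, 0.77, 0.79, 0.82, -1.0]
0.83 [0.07, 0.07, 0.19, 0.2, 0.2, 0.2, 0.78, 0.78, 0.2, 0.07, 0.07, -1.0]
260 [(308, array([0.3478, 0.3058, 0.0037])), (314, array([ 0.3284,  0.3062, -0.0025])), (318, array([ 0.3154,  0.3057, -0.0007])), (322, array([ 0.302 ,  0.4218, -0.8953]))]
330 [(308, array([ 0.3476,  0.0752, -0.0058])), (314, array([0.3278, 0.0755, 0.0008])), (318, array([ 0.3148,  0.0754, -0.0037])), (322, array([ 0.3009,  0.052 , -0.8923]))]
360 [(308, array([ 0.3469, -0.0241,  0.0002])), (314, array([ 0.3272, -0.0236,  0.0014])), (318, array([ 0.3142, -0.0229,  0.0063])), (322, array([ 0.3   , -0.1083, -0.9049]))]
```

```bash
cat >> h.py <<'E'
def go(x,y,z,yaw,s=None):
    s=s or sense(); p=s['tool_pos']; M=R.from_rotvec(s['ee_rot']).as_matrix()
    d=M.T@(np.array([x,y,z])-p)*1000
    cur=np.degrees(np.arctan2(M[1,0],M[0,0]))
    # desired jaw axis yaw modulo 180; turn about tool y (down) by +a => yaw -a * sign
    sg=np.sign(M[2,1]); a=((yaw-cur+90)%180-90)*sg
    print("p",p.round(4),"y-axis",M[:,1].round(3),"jaw yaw %.1f"%cur,"shift",d.round(1),"roll units %.2f"%(a/6),"q",s['joint_pos'].round(2),"open %.4f"%s['opening'],"F",s['contact_force'].round(1),"t",round(s['time_s'],2))
E
python3 - <<'E'
from h import *
go(.468,.392,.25,9)
go(.468,.392,.25,9+90)
E
```

```text
p [ 0.2421 -0.4938  0.183 ] y-axis [ 0. -0. -1.] jaw yaw -63.9 shift [-696.   -67.   592.8] roll units -12.15 q [-1.2   0.35  1.65 -0.    1.14 -0.08] open 0.0928 F [ 1.5 -0.5  0. ] t 1.1
p [ 0.2421 -0.4938  0.183 ] y-axis [ 0. -0. -1.] jaw yaw -63.9 shift [-696.   -67.   592.8] roll units 2.85 q [-1.2   0.35  1.65 -0.    1.14 -0.08] open 0.0928 F [ 1.5 -0.5  0. ] t 1.1
```

Emit:
apply_moves:
  series:
    - [-0.1,[0,-40,0],0]
    - [-0.1,[-30,-67,25],-1]
    - [-0.1,[-696,-67,593],-12.15]
    - [-0.1,[-696,-67,593],-12.15]
    - [-0.1,[-696,-67,593],-12.15]
    - [-0.1,[-696,-67,593],-12.15]
    - [-0.1,[-696,-67,593],-12.15]
    - [-0.1,[-696,-67,593],-12.15]
    - [-0.1,[-696,-67,593],-12.15]
    - [-0.1,[-696,-67,593],-12.15]
  squeeze: 50

```text
time_s: 1.93
tool_pos: [0.3327, -0.1358, 0.2482]
ee_rot: [-1.571, 0.003, -0.004]
contact_force: [0.5, -0.6, -0.1]
opening: 0.0509
```

```bash
python3 - <<'E'
from h import *
go(.468,.392,.25,9)
E
```

```text
p [ 0.3327 -0.1358  0.2482] y-axis [ 0.001 -0.    -1.   ] jaw yaw -0.3 shift [132.8  -1.9 528.4] roll units -1.54 q [-0.52 -0.09  2.    0.    1.23 -0.51] open 0.0509 F [ 0.5 -0.6 -0.1] t 1.93
```

Emit:
apply_moves:
  series:
    - [-0.1,[133,-2,528],-1.5]
    - [-0.1,[133,-2,528],-1.5]
    - [-0.1,[133,-2,528],-1.5]
    - [-0.1,[133,-2,528],-1.5]
    - [-0.1,[133,-2,528],-1.5]
    - [-0.1,[133,-2,528],-1.5]
    - [-0.1,[133,-2,528],-1.5]
    - [-0.1,[133,-2,528],-1.5]
    - [-0.1,[133,-2,528],-1.5]
    - [-0.1,[133,-2,528],-1.5]

```text
time_s: 2.77
tool_pos: [0.4387, 0.2678, 0.2496]
ee_rot: [-1.568, -0.116, 0.115]
contact_force: [0.7, 0.0, 0.3]
opening: 0.051
```

```bash
python3 - <<'E'
from h import *
go(.468,.392,.25,9)
E
```

```text
p [0.4387 0.2678 0.2496] y-axis [ 0.  0. -1.] jaw yaw 8.4 shift [ 47.2  -0.4 118.6] roll units -0.09 q [ 0.46  0.22  1.66 -0.    1.26  0.31] open 0.0510 F [0.7 0.  0.3] t 2.77
```

Emit:
apply_moves:
  series:
    - [-0.1,[47,0,119],-0.1]
    - [-0.1,[47,0,119],-0.1]
    - [-0.1,[47,0,119],-0.1]
    - [-0.1,[47,0,119],-0.1]
    - [-0.1,[47,0,119],-0.1]
    - [-0.1,[47,0,119],-0.1]

```text
time_s: 3.27
tool_pos: [0.4676, 0.3896, 0.2491]
ee_rot: [-1.568, -0.123, 0.124]
contact_force: [0.6, -0.2, 0.3]
opening: 0.051
```

```bash
python3 - <<'E'
from h import *
k=imaging.get_calibration("wrist"); p,d=imaging.grab_frame("wrist"); cv2.imwrite("pics/w1.png",p[:,:,::-1])
go(.468,.392,.02,9)
P=cloud(k,d);X,Y,Z=P[...,0],P[...,1],P[...,2]
m=(X>0.42)&(X<0.66)&(Y>0.31)&(Y<0.5)&(Z>0.042)&(Z<0.062)
print(m.sum(),cv2.minAreaRect((P[m][:,:2]*1000).astype(np.float32)),np.median(P[m][:,2]))
# front wall rim: points projected
f=m&(X<0.49); 
for y0 in (.35,.37,.39,.41,.43):
    g=f&(abs(Y-y0)<.006); print(y0,P[g][:,0].min() if g.any() else None,P[g][:,0].max() if g.any() else None)
E
```

```text
p [0.4677 0.3891 0.2495] y-axis [-0. -0. -1.] jaw yaw 9.0 shift [  0.9 229.5   2.9] roll units -0.00 q [ 0.62  0.4   1.41 -0.    1.33  0.46] open 0.0515 F [-0.5 -0.1  0.5] t 3.32
4372 ((539.5144653320312, 403.2363586425781), (149.7479705810547, 129.90501403808594), 8.90906810760498) 0.05260253525785971
0.35 0.47142983621624934 0.4812053683126346
0.37 0.46816847346852086 0.477956418728562
0.39 0.46503464989453447 0.4746436226521482
0.41 0.4617792758840951 0.47249655612651875
0.43 0.45979484502081697 0.4692001832133275
```

View pics/w1.png

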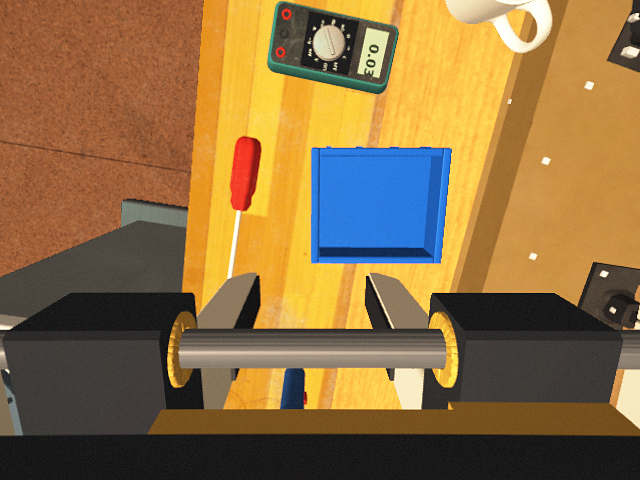

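Emit:
apply_moves:
  series:
    - [-0.1,[2,40,3],0]
    - [-0.1,[2,80,3],0]
    - [-0.1,[2,120,3],0]
    - [-0.1,[2,160,3],0]
    - [-0.1,[2,195,3],0]
    - [-0.1,[2,220,3],0]
    - [-0.1,[2,231,3],0]
    - [-0.1,[2,231,3],0]
    - [-0.1,[2,231,3],0]

```text
time_s: 4.07
tool_pos: [0.47, 0.393, 0.0199]
ee_rot: [-1.567, -0.124, 0.122]
contact_force: [0.6, -0.3, 1.0]
opening: 0.0512
```

Emit:
apply_moves:
  series:
    - [1,[0,0,0],0]
    - [1,[0,0,0],0]
    - [1,[0,0,0],0]
    - [1,[0,0,0],0]
    - [1,[0,0,0],0]
    - [1,[0,0,0],0]
    - [1,[0,0,0],0]
  squeeze: 60

```text
time_s: 4.65
tool_pos: [0.4693, 0.3933, 0.0186]
ee_rot: [-1.567, -0.124, 0.124]
contact_force: [-0.3, 0.5, 0.1]
opening: 0.009
```

```bash
python3 - <<'E'
from h import *
go(.470,.392,.018,9)
E
```

```text
p [0.4693 0.3933 0.0186] y-axis [ 0.  0. -1.] jaw yaw 9.0 shift [ 0.5  0.6 -1.4] roll units 0.00 q [0.62 0.66 1.6  0.   0.88 0.46] open 0.0090 F [-0.3  0.5  0.1] t 4.65
```

Emit:
apply_moves:
  series:
    - [1,[0,-10,0],0]
    - [1,[0,-25,0],0]
    - [1,[0,-50,0],0]
    - [1,[0,-80,0],0]
    - [1,[0,-110,0],0]
    - [1,[0,-135,0],0]
    - [1,[0,-145,0],0]
    - [1,[0,-145,0],0]

```text
time_s: 5.32
tool_pos: [0.4703, 0.394, 0.1664]
ee_rot: [-1.565, -0.126, 0.12]
contact_force: [-0.0, -0.5, -0.5]
opening: 0.0004
```

```bash
python3 - <<'E'
from h import *
p,d=imaging.grab_frame("scene"); cv2.imwrite("pics/s2.png",p[:,:,::-1])
go(.3365,.041,.163,-4)
E
```

```text
p [0.4695 0.3934 0.1641] y-axis [ 0.001  0.001 -1.   ] jaw yaw 9.0 shift [-186.6    0.6 -327.2] roll units 2.17 q [ 0.62  0.48  1.5  -0.    1.16  0.46] open 0.0005 F [ 0.3 -0.2 -0.7] t 5.37
```

View pics/s2.png

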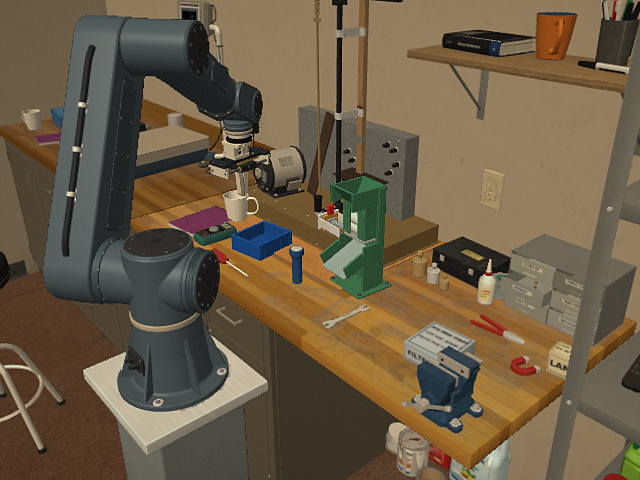

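```bash
python3 - <<'E'
from h import *
k=imaging.get_calibration("wrist"); p,d=imaging.grab_frame("wrist"); cv2.imwrite("pics/w2.png",p[:,:,::-1])
P=cloud(k,d);X,Y,Z=P[...,0],P[...,1],P[...,2]
m=(X>0.42)&(X<0.66)&(Y>0.31)&(Y<0.5)&(Z>0.035)&(Z<0.08)
print(m.sum(),cv2.minAreaRect((P[m][:,:2]*1000).astype(np.float32)),np.percentile(P[m][:,2],[5,50,95]))
p,d=imaging.grab_frame("top");k=imaging.get_calibration("top");P=cloud(k,d);X,Y,Z=P[...,0],P[...,1],P[...,2]
m=(X>0.42)&(X<0.66)&(Y>0.31)&(Y<0.5)&(Z>0.035)&(Z<0.08)
print(m.sum(),cv2.minAreaRect((P[m][:,:2]*1000).astype(np.float32)),np.percentile(P[m][:,2],[5,50,95]))
E
```

```text
6727 ((539.7110595703125, 404.1982421875), (149.464599609375, 130.26092529296875), 8.859292984008789) [0.03832977 0.05243781 0.05394173]
247 ((542.2114868164062, 372.9993591308594), (151.74842834472656, 70.14370727539062), 10.329536437988281) [0.03861794 0.0504138  0.05660395]
```

View pics/w2.png

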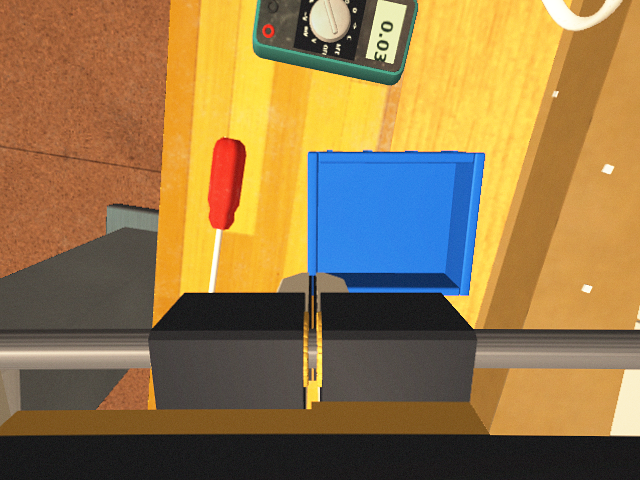

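Emit:
apply_moves:
  series:
    - [-0.2,[0,10,0],0]
    - [-0.2,[0,10,0],0]
    - [-0.2,[0,40,0],0]
    - [-0.2,[0,80,0],0]
    - [-0.2,[0,115,0],0]
    - [-0.2,[0,135,0],0]
    - [-0.2,[0,146,0],0]
    - [-0.2,[0,147,0],0]
    - [-0.2,[0,147,0],0]

```text
time_s: 6.22
tool_pos: [0.4693, 0.3933, 0.0164]
ee_rot: [-1.568, -0.123, 0.124]
contact_force: [0.5, 0.8, 0.3]
opening: 0.0539
```

Emit:
apply_moves:
  series:
    - [1,[0,0,0],0]
    - [1,[0,0,0],0]
    - [1,[0,0,0],0]
    - [1,[0,0,0],0]
    - [1,[0,0,0],0]
    - [1,[0,0,0],0]
    - [1,[0,0,0],0]
    - [1,[0,0,0],0]
    - [1,[0,0,0],0]
    - [1,[0,0,0],0]
  squeeze: 60

```text
time_s: 7.05
tool_pos: [0.4695, 0.3934, 0.0168]
ee_rot: [-1.567, -0.124, 0.123]
contact_force: [-0.1, -1.6, 2.6]
opening: 0.0007
```

Emit:
apply_moves:
  series:
    - [1,[0,-5,0],0]
    - [1,[0,-10,0],0]
    - [1,[0,-15,0],0]
    - [1,[0,-20,0],0]
    - [1,[0,-20,0],0]
  squeeze: 60

```text
time_s: 7.47
tool_pos: [0.4698, 0.3937, 0.0378]
ee_rot: [-1.566, -0.125, 0.122]
contact_force: [1.3, -0.1, 0.5]
opening: 0.0006
```

```bash
python3 - <<'E'
from h import *
p,d=imaging.grab_frame("wrist"); cv2.imwrite("pics/w3.png",p[:,:,::-1])
go(.3365,.041,.163,-4)
E
```

```text
p [0.4696 0.3935 0.0373] y-axis [ 0.001  0.001 -1.   ] jaw yaw 9.0 shift [-186.6 -126.1 -327.2] roll units 2.17 q [ 0.62  0.64  1.59 -0.    0.91  0.46] open 0.0007 F [-0.1 -0.2 -0. ] t 7.52
```

View pics/w3.png

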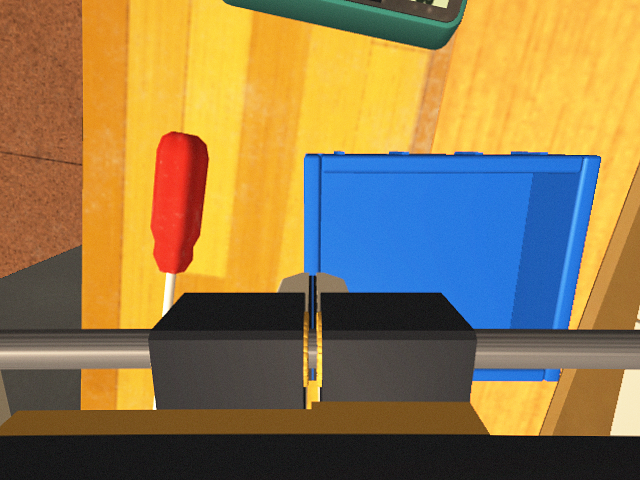

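```bash
python3 - <<'E'
from h import *
p,d=imaging.grab_frame("scene"); cv2.imwrite("pics/s3.png",cv2.resize(p[200:320,180:340],None,fx=5,fy=5)[:,:,::-1])
k=imaging.get_calibration("wrist"); p,d=imaging.grab_frame("wrist")
P=cloud(k,d);X,Y,Z=P[...,0],P[...,1],P[...,2]
m=(X>0.42)&(X<0.66)&(Y>0.31)&(Y<0.5)&(Z>0.035)&(Z<0.08)
print(m.sum(),cv2.minAreaRect((P[m][:,:2]*1000).astype(np.float32)),np.percentile(P[m][:,2],[5,50,95]))
for v in (200,250,270,276,282,300,330,360): print(v,[P[v,u].round(3) for u in (308,312,316)])
s=sense(); print(proj(k,s['tool_pos']),proj(k,s['tool_pos']+np.array([0,0,.019])))
E
```

```text
14838 ((536.0557861328125, 402.9652404785156), (157.40097045898438, 132.03184509277344), 8.822879791259766) [0.03839305 0.05245865 0.05390748]
200 [array([0.461, 0.434, 0.055]), array([0.463, 0.433, 0.052]), array([0.465, 0.434, 0.053])]
250 [array([0.465, 0.407, 0.052]), array([0.467, 0.407, 0.053]), array([0.469, 0.407, 0.053])]
270 [array([0.467, 0.396, 0.053]), array([0.469, 0.396, 0.053]), array([0.471, 0.396, 0.052])]
276 [array([0.466, 0.402, 0.079]), array([0.468, 0.4  , 0.073]), array([0.47 , 0.4  , 0.074])]
282 [array([0.466, 0.402, 0.086]), array([0.468, 0.399, 0.078]), array([0.47 , 0.4  , 0.082])]
300 [array([0.466, 0.401, 0.106]), array([0.47 , 0.391, 0.08 ]), array([0.47 , 0.401, 0.103])]
330 [array([0.463, 0.425, 0.175]), array([0.464, 0.423, 0.171]), array([0.465, 0.424, 0.172])]
360 [array([0.464, 0.42 , 0.177]), array([0.465, 0.42 , 0.176]), array([0.466, 0.42 , 0.176])]
[[312.08382346 265.57137445]] [[312.08090487 276.76312024]]
```

View pics/s3.png

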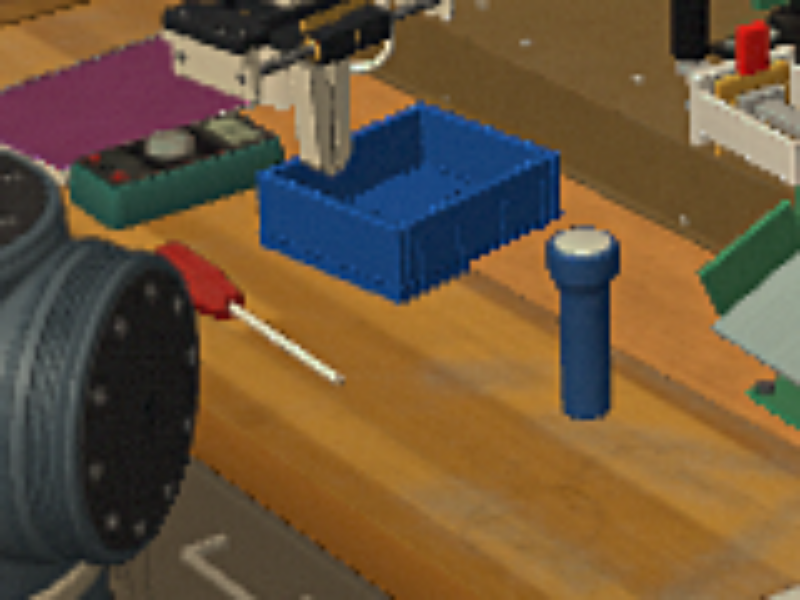

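```bash
python3 - <<'E'
from h import *
print(r.grip_point_offset, [a for a in dir(r) if a[0]!='_'])
k=imaging.get_calibration("scene"); p,d=imaging.grab_frame("scene"); s=sense(); t=s['tool_pos']
print([ (dz,((proj(k,t+np.array([0,0,dz]))-[180,200])*5).round(0)) for dz in (0,.02,.036,.06)])
P=cloud(k,d)
for u,v in [(243,230),(246,233),(246,228),(244,222)]: print(u,v,P[v,u].round(3),p[v,u])
k=imaging.get_calibration("wrist"); p,d=imaging.grab_frame("wrist"); P=cloud(k,d)
m=(P[...,2]>.055)&(P[...,2]<.16)&(np.linalg.norm(P[...,:2]-t[:2],axis=2)<.06); q=P[m]; print(m.sum(),np.percentile(q[:,2],[0,1,3,10]), q[np.argsort(q[:,2])[:10]].round(3))
E
```

```text
-0.0188 ['Unreachable', 'grip_point_offset', 'job_done']
[(0, array([[327., 215.]])), (0.02, array([[325., 186.]])), (0.036, array([[324., 163.]])), (0.06, array([[321., 128.]]))]
243 230 [0.455 0.38  0.091] [152 138 111]
246 233 [0.467 0.382 0.076] [89 79 62]
246 228 [0.465 0.379 0.095] [53 49 42]
244 222 [0.461 0.381 0.116] [117 106  84]
1689 [0.05506865 0.07393406 0.07535999 0.0786668 ] [[0.462 0.443 0.055]
 [0.469 0.399 0.055]
 [0.463 0.429 0.055]
 [0.465 0.401 0.073]
 [0.471 0.402 0.073]
 [0.462 0.401 0.073]
 [0.469 0.4   0.073]
 [0.473 0.402 0.073]
 [0.468 0.4   0.073]
 [0.465 0.401 0.074]]
```

Emit:
apply_moves:
  series:
    - [-0.2,[0,0,0],0]
    - [-0.2,[0,0,0],0]
    - [-0.2,[0,0,0],0]
    - [-0.2,[0,0,0],0]
    - [-0.2,[0,15,0],0]
    - [-0.2,[0,30,0],0]
    - [-0.2,[0,40,0],0]
    - [-0.2,[0,48,0],0]
    - [-0.2,[0,48,0],0]

```text
time_s: 8.47
tool_pos: [0.4685, 0.3927, -0.0131]
ee_rot: [-1.569, -0.122, 0.125]
contact_force: [-0.1, -0.1, -0.1]
opening: 0.0541
```

Emit:
apply_moves:
  series:
    - [1,[0,0,0],0]
    - [1,[0,0,0],0]
    - [1,[0,0,0],0]
    - [1,[0,0,0],0]
    - [1,[0,0,0],0]
    - [1,[0,0,0],0]
    - [1,[0,0,0],0]
    - [1,[0,0,0],0]
    - [1,[0,0,0],0]
  squeeze: 60

```text
time_s: 9.22
tool_pos: [0.4694, 0.3933, -0.0114]
ee_rot: [-1.567, -0.123, 0.123]
contact_force: [-0.2, -1.0, 1.3]
opening: 0.0083
```

```bash
python3 - <<'E'
from h import *
p,d=imaging.grab_frame("scene"); cv2.imwrite("pics/s4.png",cv2.resize(p[180:320,180:340],None,fx=4.2,fy=4.2)[:,:,::-1])
go(.3365,.041,.163,-4)
E
```

```text
p [ 0.4694  0.3933 -0.0114] y-axis [ 0.  0. -1.] jaw yaw 9.0 shift [-186.4 -174.4 -327.1] roll units 2.17 q [0.62 0.71 1.61 0.   0.82 0.46] open 0.0086 F [0.5 0.4 0.5] t 9.27
```

View pics/s4.png

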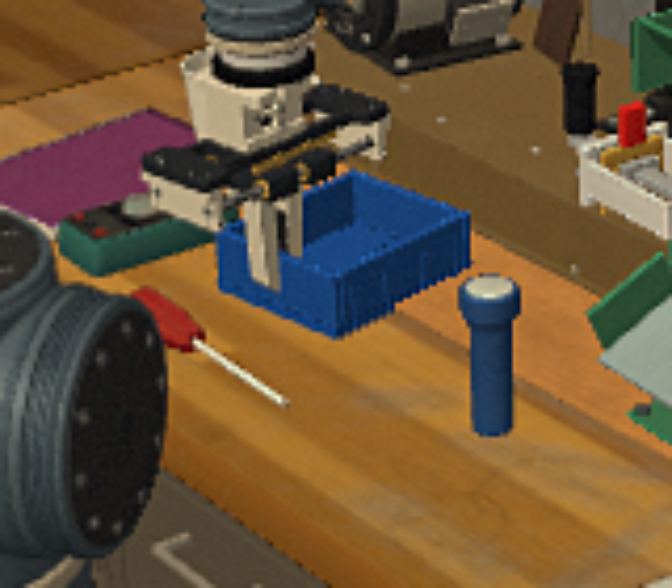

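Emit:
apply_moves:
  series:
    - [1,[0,-5,0],0]
    - [1,[0,-15,0],0]
    - [1,[0,-35,0],0]
    - [1,[0,-65,0],0]
    - [1,[0,-95,0],0]
    - [1,[0,-125,0],0]
    - [1,[0,-145,0],0]
    - [1,[0,-150,0],0]
    - [1,[0,-150,0],0]

```text
time_s: 10.02
tool_pos: [0.4696, 0.3936, 0.14]
ee_rot: [-1.566, -0.125, 0.122]
contact_force: [-0.5, -0.0, -4.1]
opening: 0.0086
```

```bash
python3 - <<'E'
from h import *
p,d=imaging.grab_frame("scene"); cv2.imwrite("pics/s5.png",p[:,:,::-1])
go(.3365,.041,.139,-4)
E
```

```text
p [0.469  0.3931 0.1383] y-axis [-0. -0. -1.] jaw yaw 9.0 shift [-186.    -0.7 -327. ] roll units 2.17 q [0.62 0.51 1.53 0.   1.11 0.46] open 0.0088 F [ 0.4 -1.1 -3.9] t 10.07
```

View pics/s5.png

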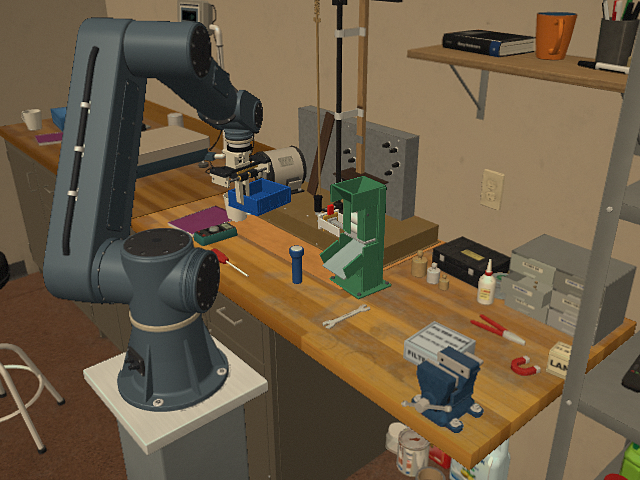

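Emit:
apply_moves:
  series:
    - [1,[-12,0,-5],0]
    - [1,[-35,0,-15],0.1]
    - [1,[-63,0,-32],0.3]
    - [1,[-90,0,-54],0.5]
    - [1,[-113,0,-79],0.8]
    - [1,[-132,0,-107],1.1]
    - [1,[-148,0,-137],1.4]
    - [1,[-162,0,-167],1.7]
    - [1,[-174,0,-197],2.0]
    - [1,[-180,0,-227],2.17]

```text
time_s: 10.9
tool_pos: [0.3244, 0.1392, 0.137]
ee_rot: [-1.571, 0.058, -0.053]
contact_force: [1.1, -0.1, -4.7]
opening: 0.0086
```

```bash
python3 - <<'E'
from h import *
go(.3365,.041,.139,-4)
E
```

```text
p [0.3244 0.1392 0.137 ] y-axis [-0.004 -0.001 -1.   ] jaw yaw -4.1 shift [ 19.   -1.9 -97.1] roll units -0.01 q [0.27 0.05 2.16 0.   0.93 0.34] open 0.0086 F [ 1.1 -0.1 -4.7] t 10.9
```

Emit:
apply_moves:
  series:
    - [1,[3,0,-20],0]
    - [1,[8,0,-48],0]
    - [1,[14,0,-75],0]
    - [1,[18,0,-92],0]
    - [1,[19,0,-97],0]
    - [1,[19,0,-97],0]
    - [1,[19,0,-97],0]
    - [1,[19,0,-97],0]

```text
time_s: 11.57
tool_pos: [0.3388, 0.0435, 0.1381]
ee_rot: [-1.57, 0.055, -0.054]
contact_force: [-0.0, 0.7, -3.4]
opening: 0.0087
```

```bash
python3 - <<'E'
from h import *
go(.3365,.041,-.009,-4)
p,d=imaging.grab_frame("top"); k=imaging.get_calibration("top"); P=cloud(k,d); X,Y,Z=P[...,0],P[...,1],P[...,2]
cv2.imwrite("pics/t5.png",cv2.resize(p[170:370,200:460],None,fx=3,fy=3)[:,:,::-1])
hsv=cv2.cvtColor(p,cv2.COLOR_RGB2HSV); 
m=(hsv[...,0]>100)&(hsv[...,0]<125)&(hsv[...,1]>150)&(X>.3)&(X<.55)&(Y>-.06)&(Y<.125)
print(m.sum(),cv2.minAreaRect((P[m&(Z>.17)][:,:2]*1000).astype(np.float32)),np.percentile(P[m][:,2],[2,50,98]))
E
```

```text
p [0.3388 0.0435 0.1381] y-axis [-0.001  0.    -1.   ] jaw yaw -4.0 shift [ -1.9 147.1  -2.7] roll units 0.01 q [-0.01  0.03  2.19  0.    0.93  0.06] open 0.0087 F [-0.   0.7 -3.4] t 11.57
836 ((442.35345458984375, 35.50791931152344), (126.35662841796875, 77.40679931640625), 86.75856018066406) [0.1529546  0.16064412 0.20537632]
```

View pics/t5.png

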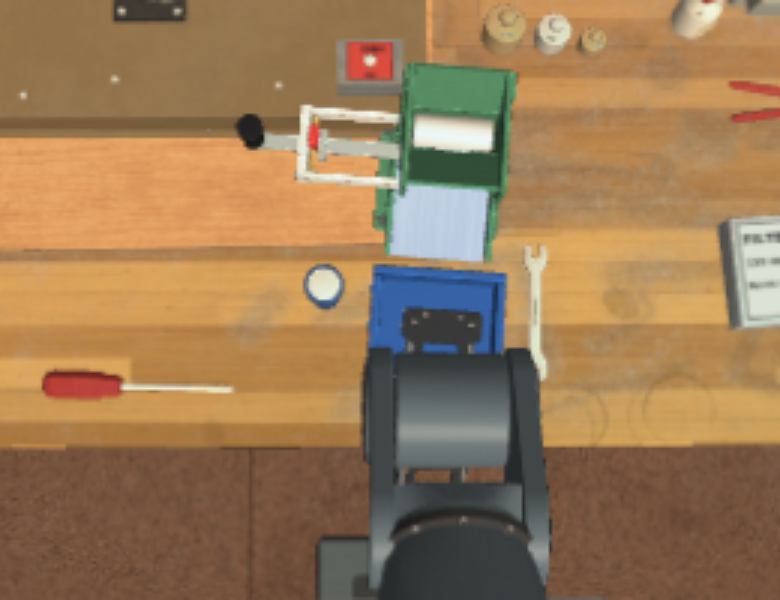

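Emit:
apply_moves:
  series:
    - [1,[-2,15,-3],0]
    - [1,[-2,40,-3],0]
    - [1,[-2,70,-3],0]
    - [1,[-2,100,-3],0]
    - [1,[-2,125,-3],0]
    - [1,[-2,140,-3],0]
    - [1,[-2,146,-3],0]
    - [1,[-2,146,-3],0]

```text
time_s: 12.28
tool_pos: [0.3363, 0.0404, -0.0083]
ee_rot: [-1.57, 0.056, -0.052]
contact_force: [-0.1, 1.0, -2.7]
opening: 0.0085
```

```bash
python3 - <<'E'
from h import *
go(.3965,.0365,-.009,-4)
p,d=imaging.grab_frame("scene"); cv2.imwrite("pics/s6.png",cv2.resize(p[180:360,230:420],None,fx=3.3,fy=3.3)[:,:,::-1])
E
```

```text
p [ 0.3363  0.0404 -0.0083] y-axis [-0.002  0.    -1.   ] jaw yaw -3.9 shift [60.3  0.6  0.2] roll units 0.01 q [-0.02  0.37  2.31  0.    0.47  0.05] open 0.0085 F [-0.1  1.  -2.7] t 12.28
```

View pics/s6.png

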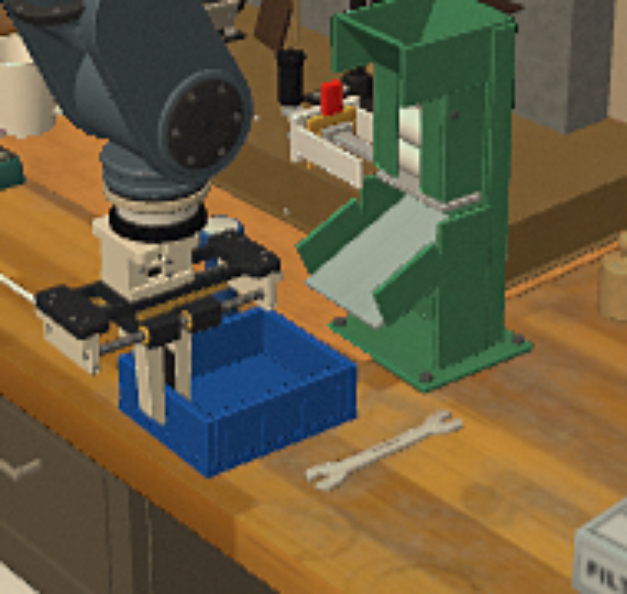

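Emit:
apply_moves:
  series:
    - [1,[5,0,0],0]
    - [1,[14,0,0],0]
    - [1,[24,0,0],0]
    - [1,[34,0,0],0]
    - [1,[43,0,0],0]
    - [1,[51,0,0],0]
    - [1,[57,0,0],0]
    - [1,[60,0,0],0]
    - [1,[60,2,0],0]
    - [1,[60,2,0],0]

```text
time_s: 13.17
tool_pos: [0.3964, 0.0357, -0.0099]
ee_rot: [-1.57, 0.056, -0.054]
contact_force: [1.0, 0.1, -2.8]
opening: 0.0089
```

```bash
python3 - <<'E'
from h import *
go(.3965,.0365,-.009,-4)
p,d=imaging.grab_frame("scene"); cv2.imwrite("pics/s7.png",cv2.resize(p[180:360,230:420],None,fx=3.3,fy=3.3)[:,:,::-1])
E
```

```text
p [ 0.3964  0.0357 -0.0099] y-axis [-0.001  0.    -1.   ] jaw yaw -4.0 shift [ 0.  -0.9  0.8] roll units -0.00 q [-0.03  0.44  2.17 -0.    0.54  0.04] open 0.0089 F [ 1.   0.1 -2.8] t 13.17
```

View pics/s7.png

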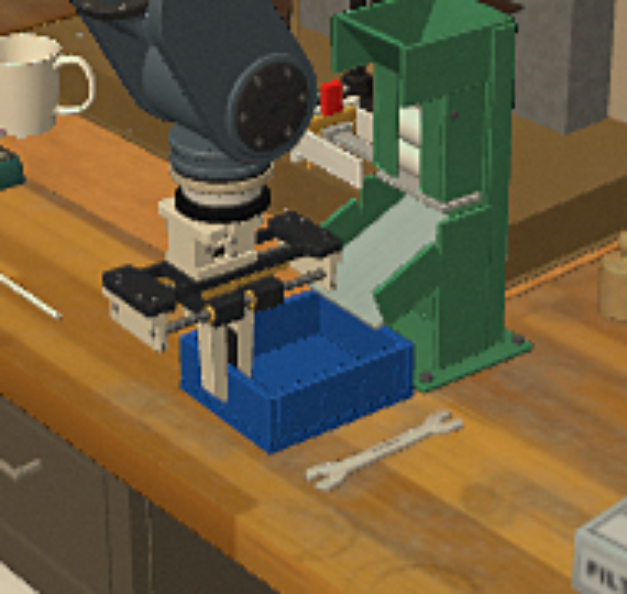

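Emit:
apply_moves:
  series:
    - [1,[0,2,0],0]
    - [0.1,[0,2,0],0]
    - [0.1,[0,2,0],0]
    - [0.1,[0,2,0],0]
    - [0.1,[0,2,0],0]
    - [0.1,[0,-15,0],0]
    - [0.1,[0,-45,0],0]
    - [0.1,[0,-85,0],0]
    - [0.1,[0,-125,0],0]
    - [0.1,[0,-165,0],0]

```text
time_s: 14.05
tool_pos: [0.3964, 0.0357, 0.1575]
ee_rot: [-1.57, 0.055, -0.055]
contact_force: [1.1, 0.8, 0.2]
opening: 0.0421
```

```bash
python3 - <<'E'
from h import *
p,d=imaging.grab_frame("scene"); cv2.imwrite("pics/s8.png",cv2.resize(p[180:360,230:420],None,fx=3.3,fy=3.3)[:,:,::-1])
go(.616,.158,.26,-4)
E
```

```text
p [0.4    0.0357 0.1642] y-axis [ 0.01 -0.   -1.  ] jaw yaw -4.0 shift [207.9 -93.8 137.1] roll units -0.00 q [-0.03  0.09  2.03  0.    1.    0.04] open 0.0421 F [ 5.3 -0.2  8. ] t 14.1
```

View pics/s8.png

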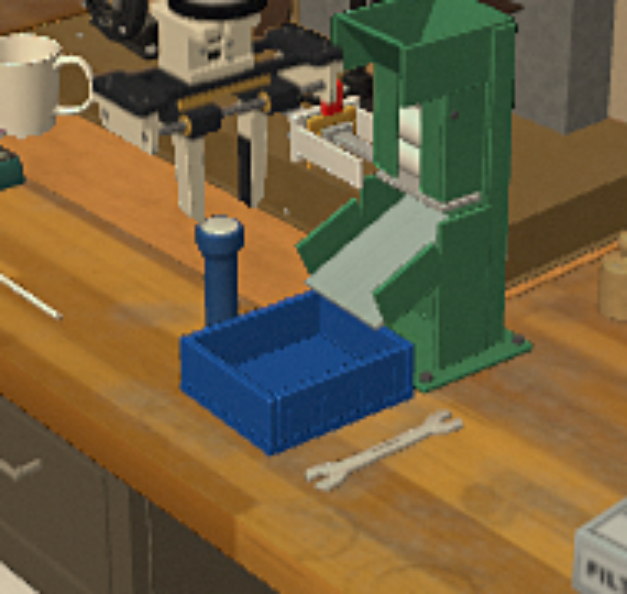

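Emit:
apply_moves:
  series:
    - [0.1,[0,-35,20],0]
    - [0.1,[0,-75,50],0]
    - [0.1,[0,-110,85],0]
    - [0.1,[20,-135,120],0]
    - [0.1,[50,-138,137],0]
    - [0.1,[90,-138,137],0]
    - [0.1,[130,-138,137],0]
    - [0.1,[165,-138,137],0]
    - [0.1,[165,-138,137],0]
    - [0.1,[165,-138,137],0]

```text
time_s: 14.93
tool_pos: [0.5719, 0.1605, 0.2919]
ee_rot: [-1.571, 0.057, -0.054]
contact_force: [-0.0, 0.5, 0.4]
opening: 0.0418
```

```bash
python3 - <<'E'
from h import *
k=imaging.get_calibration("wrist"); p,d=imaging.grab_frame("wrist"); cv2.imwrite("pics/w9.png",p[:,:,::-1])
go(.616,.158,.26,-4)
P=cloud(k,d);X,Y,Z=P[...,0],P[...,1],P[...,2]
m=(p[...,0]>150)&(p[...,1]<70)&(p[...,2]<70)&(X>.55)&(X<.68)&(Y>.1)&(Y<.2)&(Z>.16)
q=P[m]; print(m.sum()); 
if m.sum(): t=q[q[:,2]>.2]; print(len(t),cv2.minAreaRect((t[:,:2]*1000).astype(np.float32)),np.percentile(q[:,2],[2,50,98]))
m=(X>.58)&(X<.67)&(Y>.19)&(Y<.25)&(Z>.2)&(Z<.225); t=P[m]; print(len(t), cv2.minEnclosingCircle((t[:,:2]*1000).astype(np.float32)) if len(t) else '')
E
```

```text
p [0.5709 0.1607 0.2927] y-axis [-0.001 -0.    -1.   ] jaw yaw -4.0 shift [45.2 32.6  0.4] roll units -0.00 q [0.2  0.35 1.38 0.   1.41 0.27] open 0.0421 F [-0.7  0.   0.3] t 14.98
294
250 ((617.7127075195312, 157.0828094482422), (8.842958450317383, 18.855220794677734), 86.5102767944336) [0.18087238 0.20430583 0.20601022]
1098 ((622.66748046875, 218.9491424560547), 14.185032844543457)
```

View pics/w9.png

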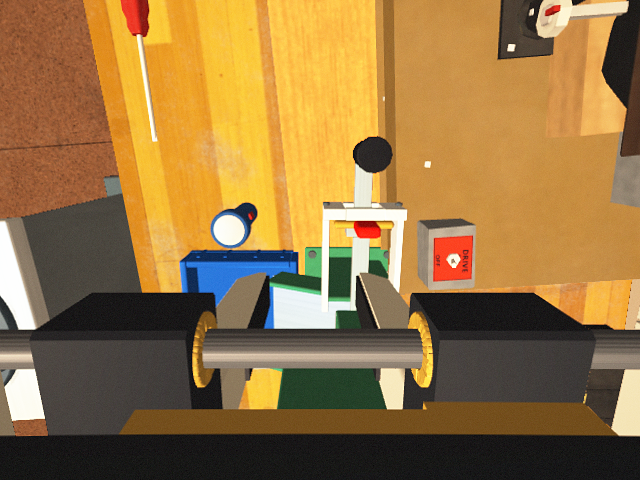

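Emit:
apply_moves:
  series:
    - [0.1,[30,0,0],0]
    - [0.1,[47,20,0],0]
    - [0.1,[47,55,0],0]
    - [0.1,[47,90,0],0]
    - [0.1,[47,115,0],0]
    - [0.1,[47,127,0],0]
    - [0.1,[47,127,0],0]
    - [0.1,[47,127,0],0]

```text
time_s: 15.65
tool_pos: [0.618, 0.1578, 0.168]
ee_rot: [-1.57, 0.054, -0.056]
contact_force: [-0.1, 0.3, 0.2]
opening: 0.0416
```

```bash
python3 - <<'E'
from h import *
k=imaging.get_calibration("wrist"); p,d=imaging.grab_frame("wrist"); cv2.imwrite("pics/w10.png",p[:,:,::-1])
go(.6177,.157,.147,-4)
E
```

```text
p [0.6186 0.1579 0.1688] y-axis [ 0.003  0.001 -1.   ] jaw yaw -4.0 shift [-0.9 21.8 -1. ] roll units 0.00 q [0.18 0.52 1.42 0.   1.19 0.25] open 0.0418 F [-0.4 -0.   0.3] t 15.7
```

View pics/w10.png

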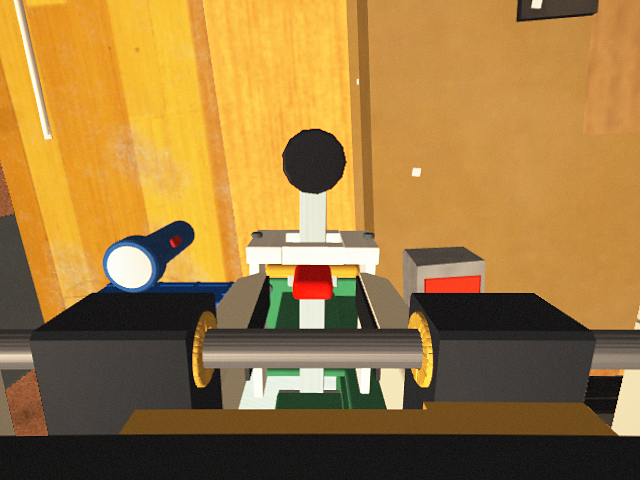

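Emit:
apply_moves:
  series:
    - [0.1,[-1,12,-1],0]
    - [0.1,[-1,21,-1],0]
    - [0.1,[-1,21,-1],0]
    - [1,[-1,21,-1],0]
    - [1,[-1,21,-1],0]
    - [1,[-1,21,-1],0]
    - [1,[-1,21,-1],0]
    - [1,[-1,21,-1],0]
    - [1,[-1,21,-1],0]
  squeeze: 40

```text
time_s: 16.45
tool_pos: [0.6172, 0.1567, 0.1461]
ee_rot: [-1.57, 0.054, -0.056]
contact_force: [-1.5, 0.3, 3.6]
opening: 0.0197
```

Emit:
apply_moves:
  series:
    - [1,[0,-4,0],0]
    - [1,[0,-10,0],0]
    - [1,[0,-20,0],0]
    - [1,[0,-32,0],0]
    - [1,[0,-48,0],0]
    - [1,[0,-70,0],0]
    - [1,[0,-95,0],0]
    - [1,[0,-110,0],0]
    - [1,[0,-110,0],0]

```text
time_s: 17.2
tool_pos: [0.6184, 0.1569, 0.2604]
ee_rot: [-1.569, 0.05, -0.06]
contact_force: [-0.2, 0.0, 0.5]
opening: 0.0194
```

```bash
python3 - <<'E'
from h import *
p,d=imaging.grab_frame("scene"); cv2.imwrite("pics/s11.png",cv2.resize(p[120:300,230:420],None,fx=3.3,fy=3.3)[:,:,::-1])
go(.56,.33,.25,-4)
E
```

```text
p [0.6176 0.1568 0.2578] y-axis [ 0.004  0.001 -1.   ] jaw yaw -4.0 shift [-69.6   7.7 168.8] roll units -0.00 q [ 0.18  0.45  1.32 -0.    1.37  0.25] open 0.0197 F [ 0.6 -0.4 -0.8] t 17.25
```

View pics/s11.png

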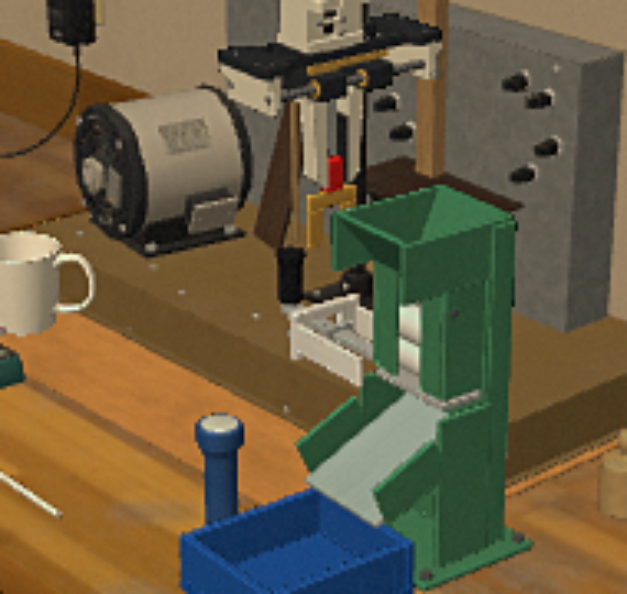

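Emit:
apply_moves:
  series:
    - [1,[-25,0,5],0]
    - [1,[-55,0,20],0]
    - [1,[-75,0,50],0]
    - [1,[-90,0,85],0]
    - [1,[-100,0,125],0]
    - [1,[-100,30,165],0]
    - [1,[-100,60,205],0]
    - [1,[-100,95,233],0]
    - [1,[-100,130,235],0]
    - [1,[-100,165,235],0]

```text
time_s: 18.08
tool_pos: [0.5327, 0.4001, 0.091]
ee_rot: [-1.57, 0.053, -0.053]
contact_force: [1.0, -0.6, -0.6]
opening: 0.0196
```

```bash
python3 - <<'E'
from h import *
go(.53,.40,.022,-4)
E
```

```text
p [0.5327 0.4001 0.091 ] y-axis [ 0.  0. -1.] jaw yaw -3.9 shift [-2.7 69.  -0.4] roll units 0.02 q [0.57 0.65 1.4  0.   1.08 0.64] open 0.0196 F [ 1.  -0.6 -0.6] t 18.08
```

Emit:
apply_moves:
  series:
    - [1,[0,25,0],0]
    - [1,[0,45,0],0]
    - [1,[0,57,0],0]
    - [1,[0,60,0],0]
    - [1,[0,60,0],0]

```text
time_s: 18.5
tool_pos: [0.5333, 0.3976, 0.0328]
ee_rot: [-1.571, 0.056, -0.054]
contact_force: [-0.1, 0.3, -0.4]
opening: 0.0194
```

```bash
python3 - <<'E'
from h import *
p,d=imaging.grab_frame("scene"); cv2.imwrite("pics/s12.png",cv2.resize(p[150:330,170:370],None,fx=3.3,fy=3.3)[:,:,::-1])
go(.53,.40,.022,-4)
E
```

```text
p [0.5339 0.398  0.0341] y-axis [ 0.001  0.    -1.   ] jaw yaw -4.0 shift [-4.  12.1  1.8] roll units -0.00 q [0.57 0.72 1.44 0.   0.98 0.64] open 0.0197 F [-0.4  0.4 -0.2] t 18.55
```

View pics/s12.png

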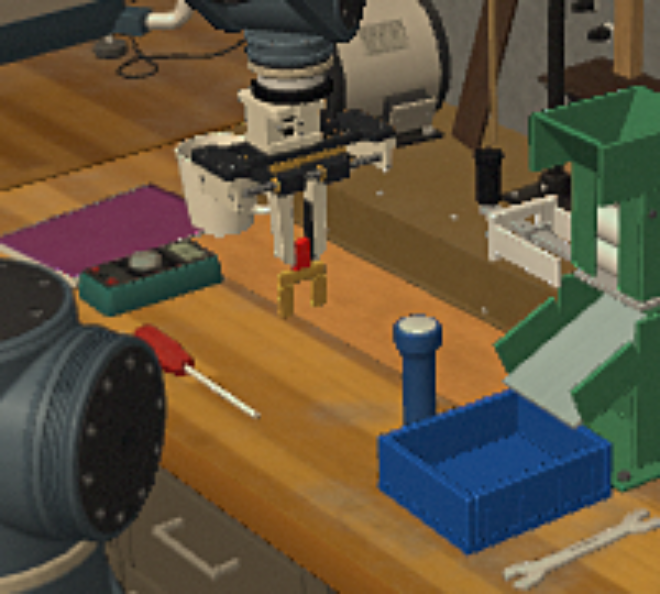

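Clip is held upright (about (300,280)), legs ~13 mm above the bench. Lower it and release.

Emit:
apply_moves:
  series:
    - [1,[0,6,0],0]
    - [1,[0,11,0],0]
    - [1,[0,12,0],0]
    - [1,[0,12,0],0]
    - [1,[0,12,0],0]

```text
time_s: 18.97
tool_pos: [0.5337, 0.3979, 0.0217]
ee_rot: [-1.57, 0.055, -0.055]
contact_force: [-1.0, 0.1, -1.0]
opening: 0.0197
```

Emit:
apply_moves:
  series:
    - [0.3,[0,0,0],0]
    - [0.1,[0,0,0],0]
    - [0.1,[0,0,0],0]
    - [0.1,[0,0,0],0]
    - [0.1,[0,-20,0],0]
    - [0.1,[0,-50,0],0]
    - [0.1,[0,-90,0],0]
    - [0.1,[0,-130,0],0]
    - [0.1,[0,-170,0],0]

```text
time_s: 19.72
tool_pos: [0.5332, 0.3977, 0.1934]
ee_rot: [-1.57, 0.055, -0.055]
contact_force: [0.6, -0.1, -0.4]
opening: 0.0417
```

```bash
python3 - <<'E'
from h import *
k=imaging.get_calibration("wrist");p,d=imaging.grab_frame("wrist"); cv2.imwrite("pics/w13.png",p[:,:,::-1])
go(.622,.219,.25,-4)
E
```

```text
p [0.5361 0.3996 0.2025] y-axis [ 0.01   0.006 -1.   ] jaw yaw -4.0 shift [  98.8  -47.8 -173.8] roll units -0.00 q [0.57 0.55 1.3  0.   1.28 0.64] open 0.0417 F [0.9 1.9 6.9] t 19.77
```

View pics/w13.png

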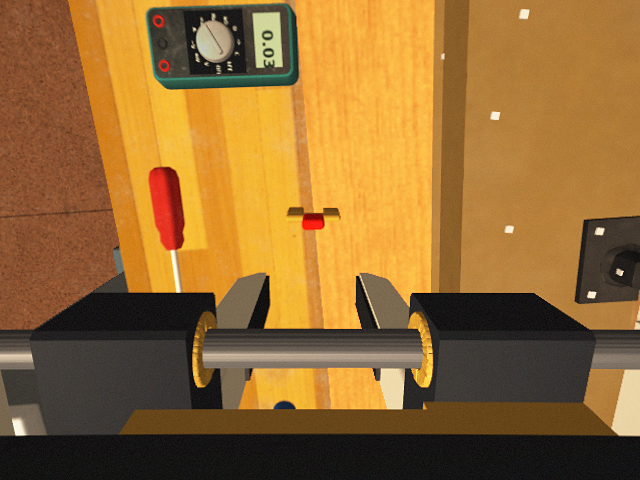

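Emit:
apply_moves:
  series:
    - [0.1,[0,-30,-15],0]
    - [0.1,[5,-60,-40],0]
    - [0.1,[15,-80,-75],0]
    - [0.1,[30,-90,-110],0]
    - [0.1,[55,-90,-145],0]
    - [0.1,[85,-90,-165],0]
    - [0.1,[99,-90,-174],0]
    - [0.1,[99,-90,-174],0]
    - [0.1,[99,-90,-174],0]
    - [0.1,[99,-90,-174],0]

```text
time_s: 20.6
tool_pos: [0.6196, 0.2181, 0.2812]
ee_rot: [-1.57, 0.055, -0.054]
contact_force: [-0.3, 0.7, -0.4]
opening: 0.042
```

```bash
python3 - <<'E'
from h import *
go(.6222,.219,.140,-4)
E
```

```text
p [0.6196 0.2181 0.2812] y-axis [-0.  0. -1.] jaw yaw -4.0 shift [  2.6 141.2   1.1] roll units 0.00 q [0.27 0.48 1.22 0.   1.44 0.34] open 0.0420 F [-0.3  0.7 -0.4] t 20.6
```

Emit:
apply_moves:
  series:
    - [0.1,[2,30,1],0]
    - [0.1,[2,60,1],0]
    - [0.1,[2,90,1],0]
    - [0.1,[2,115,1],0]
    - [0.1,[2,133,1],0]
    - [0.1,[2,141,1],0]
    - [0.1,[2,141,1],0]
    - [0.1,[2,141,1],0]

```text
time_s: 21.27
tool_pos: [0.6222, 0.219, 0.1414]
ee_rot: [-1.57, 0.054, -0.055]
contact_force: [0.9, -0.7, -0.5]
opening: 0.0421
```

Emit:
apply_moves:
  series:
    - [1,[0,0,0],0]
    - [1,[0,0,0],0]
    - [1,[0,0,0],0]
    - [1,[0,0,0],0]
    - [1,[0,0,0],0]
    - [1,[0,0,0],0]
  squeeze: 45

```text
time_s: 21.77
tool_pos: [0.6229, 0.2185, 0.1416]
ee_rot: [-1.569, 0.053, -0.057]
contact_force: [-0.2, 0.8, 5.8]
opening: 0.0264
```

```bash
python3 - <<'E'
from h import *
s=sense(); M=R.from_rotvec(s['ee_rot']).as_matrix(); print("tool z axis",M[:,2])
go(.6222,.219,.140,-4)
p,d=imaging.grab_frame("wrist"); cv2.imwrite("pics/w14.png",p[:,:,::-1])
p,d=imaging.grab_frame("scene"); cv2.imwrite("pics/s14.png",cv2.resize(p[150:330,230:430],None,fx=3.3,fy=3.3)[:,:,::-1])
k=imaging.get_calibration("top"); p,d=imaging.grab_frame("top");P=cloud(k,d);X,Y,Z=P[...,0],P[...,1],P[...,2]
m=(X>.38)&(X<.512)&(Y>-.06)&(Y<.125)&(Z>.035)&(Z<.06); print(m.sum(),cv2.minAreaRect((P[m][:,:2]*1000).astype(np.float32)))
E
```

```text
tool z axis [6.99462455e-02 9.97550380e-01 8.73204989e-04]
p [0.6229 0.2185 0.1416] y-axis [ 0.002  0.001 -1.   ] jaw yaw -4.0 shift [-0.7  1.6  0.5] roll units -0.00 q [0.27 0.59 1.38 0.   1.17 0.34] open 0.0264 F [-0.2  0.8  5.8] t 21.77
207 ((448.4316711425781, 26.33474349975586), (123.95606231689453, 124.6964340209961), 0.33199408650398254)
```

View pics/s14.png

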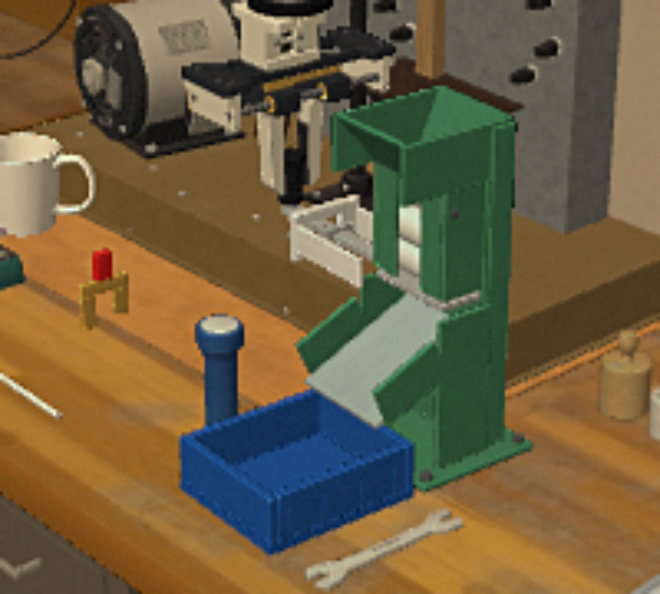

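View pics/w14.png

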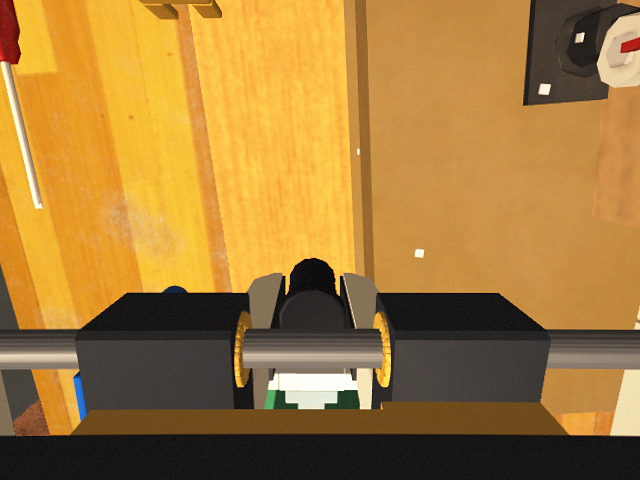

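Emit:
apply_moves:
  series:
    - [1,[0,0,3],0]
    - [1,[0,0,10],0]
    - [1,[0,0,20],0]
    - [1,[0,0,32],0]
    - [1,[0,0,45],0]
    - [1,[0,0,58],0]
    - [1,[0,0,71],0]
    - [1,[0,0,82],0]
    - [1,[0,0,90],0]
    - [1,[0,0,94],0]

```text
time_s: 22.75
tool_pos: [0.6301, 0.3123, 0.1416]
ee_rot: [-1.57, 0.052, -0.057]
contact_force: [2.4, -4.0, 5.3]
opening: 0.0261
```

Emit:
apply_moves:
  series:
    - [1,[0,0,2],0]
    - [1,[0,0,4],0]
    - [1,[0,0,6],0]
    - [1,[0,0,6],0]

```text
time_s: 23.08
tool_pos: [0.6303, 0.3161, 0.1416]
ee_rot: [-1.573, 0.054, -0.057]
contact_force: [1.3, -9.5, 7.4]
opening: 0.0261
```

```bash
python3 - <<'E'
from h import *
go(.6229+.098*.07,.2185+.0978,.140,-4)
p,d=imaging.grab_frame("scene"); cv2.imwrite("pics/s15.png",cv2.resize(p[150:330,230:430],None,fx=3.3,fy=3.3)[:,:,::-1])
E
```

```text
p [0.6303 0.3161 0.1416] y-axis [ 0.002 -0.003 -1.   ] jaw yaw -4.0 shift [-0.6  1.6  0.1] roll units -0.01 q [ 0.4   0.67  1.24 -0.    1.23  0.47] open 0.0261 F [ 1.3 -9.5  7.4] t 23.08
```

View pics/s15.png

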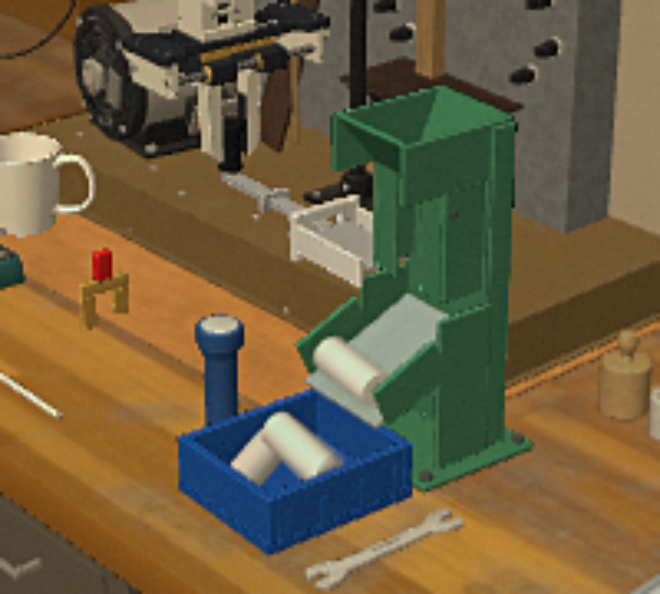

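Emit:
apply_moves:
  series:
    - [1,[0,0,3],0]
    - [1,[0,0,3],0]
    - [1,[0,0,3],0]
    - [1,[0,0,3],0]
    - [1,[0,0,0],0]
    - [1,[0,0,0],0]

```text
time_s: 23.63
tool_pos: [0.6303, 0.3162, 0.1416]
ee_rot: [-1.571, 0.054, -0.057]
contact_force: [2.0, -9.5, 6.4]
opening: 0.0264
```

```bash
python3 - <<'E'
from h import *
go(.6229+.098*.07,.2185+.0978,.140,-4)
p,d=imaging.grab_frame("scene"); cv2.imwrite("pics/s16.png",cv2.resize(p[150:330,230:430],None,fx=3.3,fy=3.3)[:,:,::-1])
E
```

```text
p [0.6303 0.3162 0.1416] y-axis [ 0.002 -0.001 -1.   ] jaw yaw -4.1 shift [-0.6  1.6  0.1] roll units -0.01 q [ 0.4   0.67  1.24 -0.    1.23  0.47] open 0.0264 F [ 2.  -9.5  6.4] t 23.63
```

View pics/s16.png

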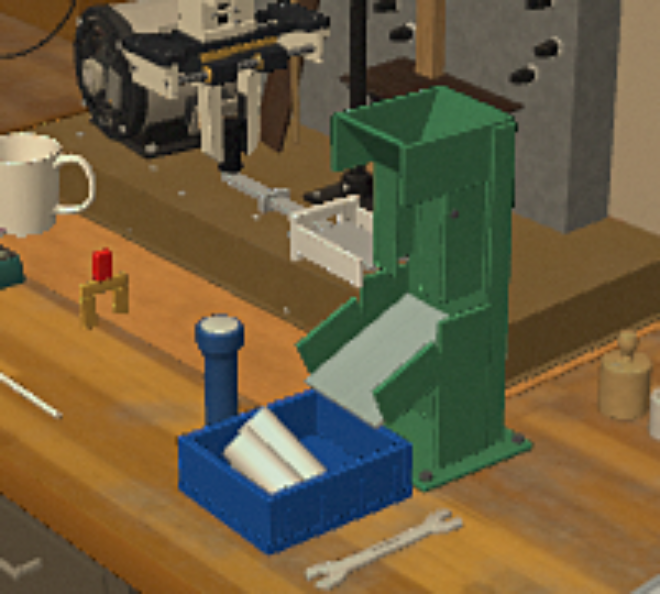

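Emit:
apply_moves:
  series:
    - [-0.1,[0,0,0],0]
    - [-0.1,[0,0,0],0]
    - [-0.1,[0,0,0],0]
    - [-0.1,[0,0,0],0]
    - [-0.1,[0,-20,0],0]
    - [-0.1,[0,-50,0],0]
    - [-0.1,[0,-90,0],0]
    - [-0.1,[0,-125,0],0]
    - [-0.1,[0,-140,0],0]
    - [-0.1,[0,-140,0],0]

```text
time_s: 24.52
tool_pos: [0.6303, 0.3188, 0.2852]
ee_rot: [-1.567, 0.05, -0.059]
contact_force: [0.6, 0.0, 0.3]
opening: 0.0511
```

```bash
python3 - <<'E'
from h import *
go(.63,.316,.28,-4)
P0=np.load("P0.npy")
k=imaging.get_calibration("top"); p,d=imaging.grab_frame("top");P=cloud(k,d);X,Y,Z=P[...,0],P[...,1],P[...,2]
cv2.imwrite("pics/t17.png",cv2.resize(p[170:320,240:440],None,fx=4,fy=4,interpolation=cv2.INTER_CUBIC)[:,:,::-1])
p2,d2=imaging.grab_frame("scene"); cv2.imwrite("pics/s17.png",cv2.resize(p2[200:330,230:400],None,fx=4,fy=4)[:,:,::-1])
m=(X>.57)&(X<.68)&(Y>.28)&(Y<.36)&(Z>.2)&(Z<.225); t=P[m]; print(len(t), t.mean(0) if len(t) else '')
for n in ["torch","spanner","carton","pliers","multimeter","screwdriver","blank0","clip_head","tray"]:
    for t in imaging.trace(n,"top")[:3]:
        q=P[t['pixels']&np.isfinite(X)]; print(n,round(t['p'],2),np.percentile(q,2,axis=0).round(3),np.percentile(q,98,axis=0).round(3),np.median(q,axis=0).round(3))
print(sense()['time_s'])
E
```

```text
p [0.6303 0.3188 0.2852] y-axis [ 0.006  0.003 -1.   ] jaw yaw -4.0 shift [-0.1  5.2 -2.9] roll units 0.00 q [0.4  0.58 1.05 0.   1.5  0.47] open 0.0511 F [0.6 0.  0.3] t 24.52
0 
torch 0.49 [0.458 0.131 0.105] [0.498 0.165 0.116] [0.479 0.146 0.11 ]
spanner 0.65 [ 0.517 -0.026  0.007] [0.652 0.222 0.311] [0.6   0.045 0.161]
spanner 0.49 [ 0.392 -0.098 -0.002] [ 0.53  -0.072  0.011] [ 0.459 -0.085  0.005]
spanner 0.4 [0.43  0.003 0.034] [0.472 0.067 0.08 ] [0.449 0.035 0.061]
carton 0.61 [ 0.443 -0.418 -0.   ] [ 0.564 -0.3    0.057] [ 0.502 -0.354  0.05 ]
pliers 0.51 [ 0.687 -0.457  0.002] [ 0.724 -0.334  0.019] [ 0.705 -0.407  0.012]
multimeter 0.97 [0.393 0.528 0.001] [0.52  0.586 0.04 ] [0.457 0.553 0.03 ]
screwdriver 0.64 [ 0.354  0.291 -0.001] [0.397 0.452 0.536] [0.379 0.419 0.024]
blank0 0.56 [0.431 0.004 0.036] [0.472 0.067 0.08 ] [0.45  0.037 0.062]
blank0 0.47 [ 0.4   -0.015  0.009] [0.442 0.051 0.077] [0.42  0.019 0.058]
tray 0.71 [ 0.386 -0.035  0.   ] [0.52  0.096 0.059] [0.47  0.025 0.011]
25.0667
```

View pics/t17.png

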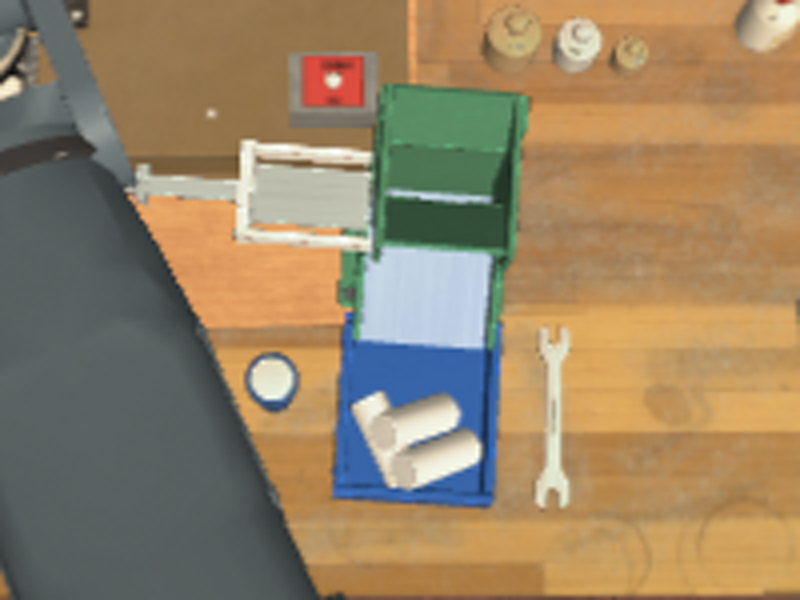

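View pics/s17.png

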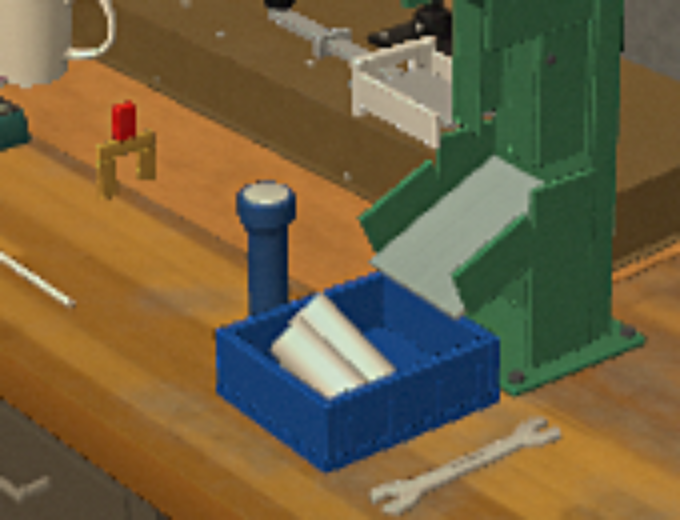

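```bash
python3 - <<'E'
from h import *
k=imaging.get_calibration("wrist"); p,d=imaging.grab_frame("wrist"); P=cloud(k,d);X,Y,Z=P[...,0],P[...,1],P[...,2]
cv2.imwrite("pics/w18.png",p[:,:,::-1])
m=(X>.58)&(X<.68)&(Y>.28)&(Y<.36)&(Z>.204)&(Z<.222); t=P[m]
print(len(t), cv2.minEnclosingCircle((t[:,:2]*1000).astype(np.float32)) if len(t) else '')
a,_=imaging.grab_frame("scene"); b,_=imaging.grab_frame("scene"); c=cv2.imread("pics/s17.png")
cv2.imwrite("pics/s18.png",cv2.resize(b[200:330,230:400],None,fx=4,fy=4)[:,:,::-1]); c2=cv2.imread("pics/s18.png")
print(np.percentile(cv2.absdiff(c,c2),[99,99.9,100]))
E
```

```text
1005 ((630.5750122070312, 316.44677734375), 13.952065467834473)
[ 4.  7. 13.]
```

View pics/w18.png

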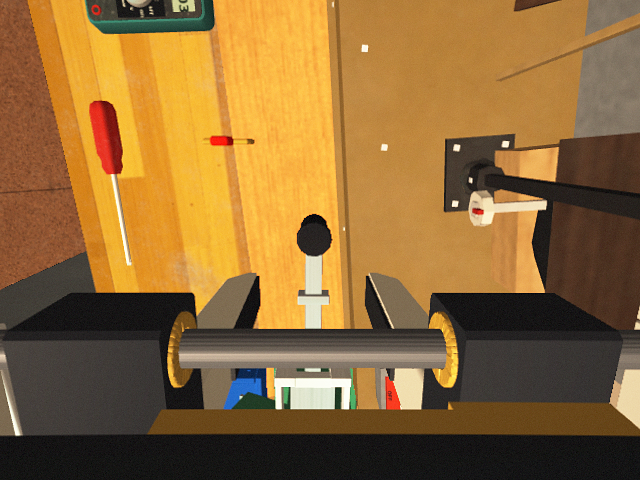

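```bash
python3 - <<'E'
from cell import r
print(r.job_done())
E
```

```text
the job is handed in; nothing more can be done
None
```

The job is handed in at about 25 s on the robot's clock, and every goal met my final camera checks. `job_done` gave no verdict.

**What I did**
- I carried the tray by its front wall over the torch, set it flat in front of the chute and slid its rim under the lip.
- I lifted the clip out of the gate bar and set it on the bench at about (0.53, 0.40) m, well clear of the tray. It stands upright on its legs rather than lying on its side, with its head at roughly 64 mm, under the 100 mm limit.
- I drew the gate out by its handle until it would move no further, then let go and backed off.

**Last checks**
- **Gate:** the wrist camera puts the handle 97.8 mm from its shut position. Pulling on by a further 3 mm did not move it.
- **Blanks:** all three are in the tray, with two resting on the third. Their tops reach about 80 mm, so I estimate their middles are under the 71 mm height limit. Two scene pictures taken one after the other showed no movement.
- **Bystanders:** all six are where they started, within measuring error. The networks gave one false "spanner" hit on the hopper; the real spanner has not moved.

**What failed or disagreed**
- **Fingertips:** they really end about 35 mm above the stated TCP. My first two tray grasps therefore closed on nothing or only grazed the rim, and the tray did not shift. I allowed for the offset in every later grasp.
- **Handle grip:** the jaws read 26 mm on the handle, so they partly held its flared top rather than the 23 mm shaft. The grip did not slip.

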